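Set the portion cutter and hold the cheese in its corner

ROBOT

A 7-joint arm with a two-finger parallel gripper is mounted at the origin on the work surface. World frame = base frame: x ahead of the robot, y to its left, z up, the work surface at z = 0. Lengths are in m, angles in rad, forces in N, time in s.
With the tool pointing down it reaches from about 0.4 to 0.85 m from the base axis. Payload 10.4 kg.
Tool frame: the origin (TCP) lies at the very end of the fingers, on their centre line; the grasp point (between the pads) lies 19 mm behind it (grip_point_offset is the distance from the TCP to the grasp point, in m); z points along the fingers, y is the line along which they close (so a half turn about z gives the same grasp; the last joint's range is limited). The gripper opens to 87 mm and grips with 3 to 60 N. Pads are 19 mm wide; open, the fingers measure 117 mm over their backs; the gripper's body (75 mm by 190 mm) begins 51 mm behind the grasp point.
Start: joints at [1.172, 0.332, -0.065, 1.46, 0.022, 1.35, -0.088], TCP at [0.229, -0.581, 0.223] pointing down, gripper open.
Joint ranges: [-2.6, 2.6], [-0.5, 2.12], [-1.47, 1.34], [0.16, 2.42], [-1.27, 4.41], [0.06, 2.06], [-2.6, 2.6]. Speed limits (rad/s): [2.22, 2.22, 2.79, 2.79, 3.14, 3.14, 3.14].

INTERFACE

Orientations are given as a unit quaternion [x, y, z, w].
In Python, from bench import * gives the robot as it stands.
- The arm moves only by the tool play_rows, never from a script. Its argument "increments" is text: rows parted by semicolons, each of 7 numbers parted by spaces: the turn, a rotation vector about the tool's x, y, z in rad, then the shift along the tool's x, y, z in m, then the opening, from 0 (shut) to 1 (fully open). A call has 1 to 8 rows; each row is the pose to reach, as a shift and turn from the pose commanded when the call began, along the tool's axes at that moment; what a row does not reach only later rows make up. A row lasts 1/10 s, in which the tool goes at most 50 mm and 8.59 degrees, less where a joint would pass 70% of its speed; a pose out of reach is approached as far as the arm can. A call with a gripper value outside its range is refused whole. The fingers move at their own pace and stop on an object; "grip_force" is the grip in N (left out, the last holds). Time passes only in rows, so rows that repeat a pose let the fingers close. It gives the time, the measured TCP pose, the force, the opening and the grip force at its end, in the units of the state.
- read_state(): the state, without advancing time (a new reading comes with each control period).
- camera(name): name is "scene" or "top" or "wrist"; returns a dict with "color" (400x640x3 uint8, red, green, blue), "fx", "fy", "cx", "cy" (pixels), "camera_from_world" (4x4, takes a point from world to camera coordinates); the wrist camera has in their place "mount" (4x4, takes a point from camera to tool coordinates, whose origin is the TCP and whose axes are the flange's). Camera axes: x right, y down, z forward; pixel columns grow to the right and rows downward; lengths in m; the calibration is good to about 2 mm. A picture is of the moment at which its call begins: read the wrist's pose just before it. There is no depth.
- close_job(): hands the job in; it is judged then, once.
The state is a dict: "time": time; "joint_positions": joint angles; "joint_vel": joint speeds; "joint_torque": joint torques, N m; "ee_pos": TCP position; "eef_rot": TCP orientation; "ft_force": force on the tool from outside, world axes, zero at the start; "torque": the same for the moment, N m; "width": finger opening in m; "grip_force": force on a finger pad.
Only numpy, scipy, OpenCV 4.12 (cv2) and the standard library are available. Lean on these libraries where they do the work, as an engineer would, in place of code of your own. Each camera call takes 0.05 s, during which the arm holds its last target. There are 200 camera calls.

TASK

Get the cheese cutter ready for a cut: first turn its dial so that the pointer clicks in at the red mark. Then take the block of cheese from the green mat, lay it flat on the cutter's walnut board, squarely in the corner with a long side against the fence and an end against the end stop, and press it into both at once, so that each sprung stop gives by about half of its 10 mm travel. Finish holding it like that, with the gripper still pressing the cheese, the dial still at the red mark, and the lemon half, glass bowl and spice jar left alone.

Things in the scene. Friction and masses are not known exactly. Their poses are not given: they have to be found in the camera images.
- cutter: Fixed cheese cutter. Origin at counter height; x (within 0.2 rad of world x) points to the fence side, z up. In its frame, mm: walnut board x -110..140, y -130..130, top z 25; white drive box x -60..60, y 130..250, top z 35, dial at (0, 190); fence on +x side and end stop on -y side form the corner, brackets behind them up to z 38; parked steel bow at y 8, x 120..300, up to z 66.
- fence_face (a point): Middle of the top edge of the fence's working face (moves with it). Aluminium bar 100 mm along the cutter's y, 8 mm thick, top z 43 mm (18 above the board). In the cutter's frame the face rests at x 75 mm and spans y -100..0 mm. Axes as the cutter's.
- fence (a joint): How far the fence is pushed in, m: 0 at rest, 0.010 at its end, moving along the cutter's +x. Spring, 1 N per mm.
- endstop_face (a point): Middle of the top edge of the end stop's working face (moves with it). Aluminium bar 100 mm along the cutter's x, 8 mm thick, top z 43 mm (18 above the board). In the cutter's frame the face rests at y -85 mm and spans x -30..70 mm. Axes as the cutter's.
- endstop (a joint): How far the end stop is pushed in, m: 0 at rest, 0.010 at its end, moving along the cutter's -y. Spring, 1 N per mm.
- dial_grip (a point): On the dial's axis at the height to grip, 67 mm above the counter. Black dial: disc of 48 mm diameter, on it a bar grip 44 long, 14 wide, 32 mm high, top 79 mm above the counter. The bar lies along this point's x axis; the white pointer line is on its +x half, so the dial points to +x. z up.
- dial (a joint): Dial angle, rad, growing clockwise seen from above. Detents at 0, 0.5, 1.0 and 1.5, where it clicks in and stays (up to about 0.1 N m to turn). It starts at 0, at a grey mark; the other three marks stand at the other detents.
- red_mark: The red one of four dots, 16 mm in diameter, flat on the drive box 46 mm from the dial's axis; the other three are grey. It stands at detent 0.5, 1.0 or 1.5. Origin at its centre, 35 mm above the counter.
- cheese: Yellow block of firm cheese with orange ends, 60 (x) x 100 (y) x 60 (z) mm, about 0.4 kg; origin at the centre of its underside, z up. It starts on the green mat (150 x 190 mm, 6 mm thick) to the robot's right.
- lemon_half: Half a lemon, cut side down, 62 mm across, 38 mm high; bystander. Origin at the centre of its underside.
- glass_bowl: Small glass bowl, 90 mm across, 45 mm high; bystander. Origin at the centre of its underside.
- spice_jar: Spice jar, 44 mm across, 85 mm high; bystander. Origin at the centre of its underside.

How it is judged:
On the way, in this order (a step that is already met when the one before it is completed fails the run):
1. the dial's pointer is at the red mark, the cheese not yet on the board (x of red_mark in the frame of dial_grip above 0 m and y of red_mark in the frame of dial_grip between -0.007 and 0.007 m and horizontal distance between cheese and cutter above 0.15 m), for 0.2 s.
2. the cheese is pressed into both stops (value of joint fence between 0.002 and 0.0088 m and value of joint endstop between 0.002 and 0.0088 m and contact force between cheese and fence above 1 N and contact force between cheese and endstop above 1 N and contact force between cheese and the fingers above 1 N and angle between the y axis of cheese and the y axis of cutter, either way round below 0.07 rad and angle between cheese's own z axis and vertical below 0.07 rad and z of cheese in the frame of cutter between 0.022 and 0.03 m and linear speed of cheese below 0.02 m/s), for 0.3 s.
At the end, for the whole second after the job is handed in: Pointer within 7 mm of the red mark; cheese flat on the board (underside within 5 mm, tilt under 0.07 rad), long side along the fence within 0.07 rad, at rest, pressing both stops (over 1 N) with each pushed in 2 to 8.8 mm; fingers still pressing the cheese (all of step 2 and x of red_mark in the frame of dial_grip above 0 m and y of red_mark in the frame of dial_grip between -0.007 and 0.007 m); the arm keeps its last pose, push and grip.
It fails at once if lemon half moved by more than 20 mm (distance of lemon_half from where it was at the start of the episode above 0.02 m).
It fails at once if glass bowl moved by more than 20 mm (distance of glass_bowl from where it was at the start of the episode above 0.02 m).
It fails at once if spice jar moved by more than 20 mm (distance of spice_jar from where it was at the start of the episode above 0.02 m).
It also fails if it takes over 61 s, if anything falls off the work surface, if the arm or the gripper's body presses on something with over 40 N, if the wrist force passes 120 N, or if a joint passes its speed limit or range.

## Working session

There is one attempt and no reset: what is moved stays moved. The work goes in short steps, Python scripts to look and compute and a tool call to move; the robot and the scene stay as the last step left them, time stands still between calls to the robot, and variables do not carry over. Pictures are saved under pics/ and viewed, at most 10 in all, crops included, and the job is handed in when it is done.

Besides the shell and the picture viewer there is one more tool, called after ">>>" as a command line: name --argument value ..., lists and objects as JSON in quotes. play_rows: Moves the arm, as the interface text tells. Its arguments: {"type":"object","properties":{"increments":{"type":"string"},"grip_force":{"type":"number"}},"required":["increments"]}

```bash
ls; mkdir -p pics
python3 - <<'E'
from bench import *
import cv2,numpy as np
s=read_state(); print(s['time'],s['ee_pos'],s['eef_rot'],s['width'])
for n in ("scene","top"):
    c=camera(n); cv2.imwrite(f"pics/{n}0.png",c["color"][:,:,::-1]); np.savez(f"{n}0.npz",**c)
    print(n,c["fx"],c["cx"],c["cy"],np.round(c["camera_from_world"],3).tolist())
E
```

```text
pics
0.0 [ 0.22924269 -0.58101877  0.22176436] [ 9.82393968e-01  1.86819678e-01 -1.63999188e-04 -6.87576642e-04] 0.08704801507178642
scene 409.87431269863396 322.2630425565968 196.64245940578763 [[-0.534, 0.845, -0.012, 0.308], [0.74, 0.461, -0.489, -0.358], [-0.408, -0.271, -0.872, 1.363], [0.0, 0.0, 0.0, 1.0]]
top 401.21144490217466 316.6680280492278 191.48185796834457 [[0.011, -1.0, 0.002, -0.008], [-0.983, -0.011, -0.184, 0.551], [0.184, 0.001, -0.983, 1.143], [0.0, 0.0, 0.0, 1.0]]
```

View pics/scene0.png

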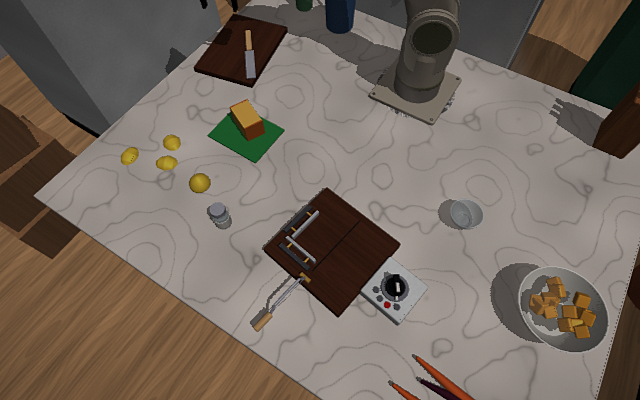

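View pics/top0.png

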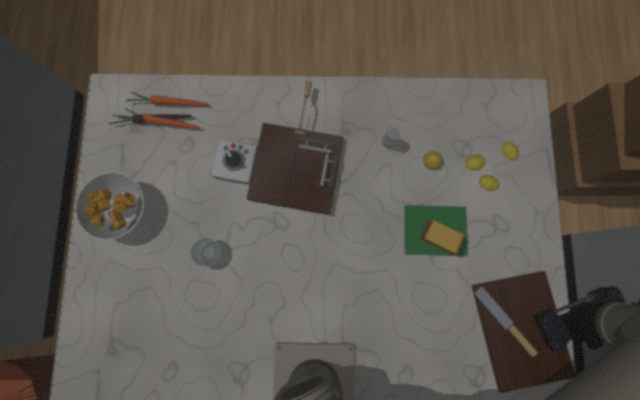

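The scene view shows the cheese on the mat at about (246,120), the dial at (396,287), the red mark at (387,304) and the stops at about (300,240). In the top view the cheese is at (445,237), the dial at (235,158), the red mark at (237,147), the stop corner at about (328,150) and the jar at (391,138).

```bash
cat > h.py <<'E'
import cv2,numpy as np
def load(n): return dict(np.load(n+".npz"))
def ray(c,uv):
    T=c["camera_from_world"];R,t=T[:3,:3],T[:3,3]
    d=np.array([(uv[0]-c["cx"])/c["fx"],(uv[1]-c["cy"])/c["fy"],1.0])
    return -R.T@t, R.T@d
def plane(c,uv,z):
    o,d=ray(c,uv); return o+d*(z-o[2])/d[2]
def tri(a,b):  # two (origin,dir) rays
    (o1,d1),(o2,d2)=a,b
    k=np.linalg.lstsq(np.c_[d1,-d2],o2-o1,rcond=None)[0]
    p,q=o1+k[0]*d1,o2+k[1]*d2
    return (p+q)/2,np.linalg.norm(p-q)
def proj(c,p):
    q=c["camera_from_world"]@np.r_[p,1]; return np.array([c["fx"]*q[0]/q[2]+c["cx"],c["fy"]*q[1]/q[2]+c["cy"]])
def blobs(m,off=(0,0),amin=15):
    cs=cv2.findContours(m.astype(np.uint8),cv2.RETR_EXTERNAL,cv2.CHAIN_APPROX_NONE)[0]
    return sorted([c+np.array(off) for c in cs if cv2.contourArea(c)>=amin],key=cv2.contourArea,reverse=True)
def cen(c):
    m=cv2.moments(c); return np.array([m["m10"],m["m01"]])/m["m00"]
E
python3 - <<'E'
from h import *
S,T=load("scene0"),load("top0")
box={"s":(350,250,85,80),"t":(205,130,60,60)}
def hsv(c): return cv2.cvtColor(c["color"],cv2.COLOR_RGB2HSV).astype(int)
def roi(m,b):
    k=np.zeros_like(m); x,y,w,h=b; k[y:y+h,x:x+w]=1; return m&k.astype(bool)
r={}
for n,c in (("s",S),("t",T)):
    h=hsv(c); H,s,v=h[...,0],h[...,1],h[...,2]
    m=roi(((H<8)|(H>172))&(s>120)&(v>60),box[n])
    r[n]=cen(blobs(m,amin=4)[0]); print("red",n,r[n])
    b=(225,90,50,55) if n=="s" else (410,210,70,60)
    for nm,k in(("yel",(H>=14)&(H<=32)&(s>90)&(v>90)),("block",(H<=32)&(s>90)&(v>30))):
        q=blobs(roi(k,b))[0]; rr=cv2.minAreaRect(q)
        print(nm,n,cen(q).round(1),cv2.contourArea(q),np.round(cv2.boxPoints(rr),1).tolist())
        r[n+nm]=cen(q)
print("red",tri(ray(S,r["s"]),ray(T,r["t"])), "cheese top",tri(ray(S,r["syel"]),ray(T,r["tyel"])))
a=cv2.resize(S["color"][180:330,245:435],None,fx=4,fy=4,interpolation=cv2.INTER_CUBIC)
b=cv2.resize(T["color"][70:220,205:405],None,fx=4,fy=4,interpolation=cv2.INTER_CUBIC)
cv2.imwrite("pics/cs.png",a[...,::-1]); cv2.imwrite("pics/ct.png",np.clip(b*1.6,0,255).astype(np.uint8)[...,::-1])
E
```

```text
red s [386.73333333 304.5       ]
yel s [245.2 113.5] 440.5 [[229.5, 108.0999984741211], [245.39999389648438, 96.69999694824219], [262.0, 120.0], [246.10000610351562, 131.39999389648438]]
block s [247.1 119.4] 811.0 [[226.10000610351562, 108.5999984741211], [245.6999969482422, 95.5], [268.29998779296875, 129.5], [248.6999969482422, 142.5]]Traceback (most recent call last):
  File "<stdin>", line 11, in <module>
IndexError: list index out of range
```

Run:
```python
from h import *
S,T=load("scene0"),load("top0")
box={"s":(350,250,85,80),"t":(215,138,35,45)}
def hsv(c): return cv2.cvtColor(c["color"],cv2.COLOR_RGB2HSV).astype(int)
def roi(m,b):
    k=np.zeros_like(m); x,y,w,h=b; k[y:y+h,x:x+w]=1; return m&k.astype(bool)
r={}
for n,c in (("s",S),("t",T)):
    h=hsv(c); H,s,v=h[...,0],h[...,1],h[...,2]
    m=roi(((H<10)|(H>170))&(s>80)&(v>40),box[n])
    print(m.sum()); yy,xx=np.nonzero(m); w=s[m]; r[n]=np.array([(xx*w).sum(),(yy*w).sum()])/w.sum(); print("red",n,r[n])
    b=(225,90,50,55) if n=="s" else (410,210,70,60)
    for nm,k in(("yel",(H>=14)&(H<=32)&(s>90)&(v>(90 if n=="s" else 70))),("block",(H<=32)&(s>90)&(v>30))):
        q=blobs(roi(k,b))[0]; rr=cv2.minAreaRect(q)
        print(nm,n,cen(q).round(1),cv2.contourArea(q),np.round(cv2.boxPoints(rr),1).tolist())
        r[n+nm]=cen(q)
        if nm=="yel": print([plane(c,p,.066)[:2].round(4).tolist() for p in cv2.boxPoints(rr)],plane(c,cen(q),.066))
print("red",tri(ray(S,r["s"]),ray(T,r["t"])), "cheese top",tri(ray(S,r["syel"]),ray(T,r["tyel"])))
a=cv2.resize(S["color"][180:330,245:435],None,fx=4,fy=4,interpolation=cv2.INTER_CUBIC)
b=cv2.resize(T["color"][70:220,205:405],None,fx=4,fy=4,interpolation=cv2.INTER_CUBIC)
cv2.imwrite("pics/cs.png",a[...,::-1]); cv2.imwrite("pics/ct.png",np.clip(b*1.6,0,255).astype(np.uint8)[...,::-1])
```

```text
1009
red s [365.0730798 268.6978252]
yel s [245.2 113.5] 440.5 [[229.5, 108.0999984741211], [245.39999389648438, 96.69999694824219], [262.0, 120.0], [246.10000610351562, 131.39999389648438]]
[[0.4292, -0.4251], [0.3672, -0.4119], [0.4146, -0.3132], [0.4735, -0.3275]] [ 0.42089251 -0.37116838  0.066     ]
block s [247.1 119.4] 811.0 [[226.10000610351562, 108.5999984741211], [245.6999969482422, 95.5], [268.29998779296875, 129.5], [248.6999969482422, 142.5]]
12
red t [232.71921922 145.26876877]
yel t [443.7 236.6] 741.5 [[420.79998779296875, 237.6999969482422], [430.20001220703125, 218.1999969482422], [465.20001220703125, 234.89999389648438], [455.79998779296875, 254.39999389648438]]
[[0.4162, -0.3028], [0.473, -0.332], [0.4257, -0.4309], [0.3697, -0.401]] [ 0.42008324 -0.3687608   0.066     ]
block t [442.3 236.5] 837.5 [[419.20001220703125, 238.3000030517578], [429.0, 217.60000610351562], [465.20001220703125, 234.89999389648438], [455.3999938964844, 255.60000610351562]]
red (array([0.6718758 , 0.20772454, 0.15196467]), np.float64(0.05641532409972988)) cheese top (array([ 0.42064164, -0.36983553,  0.06612872]), np.float64(0.0023873600768199534))
```

View pics/cs.png

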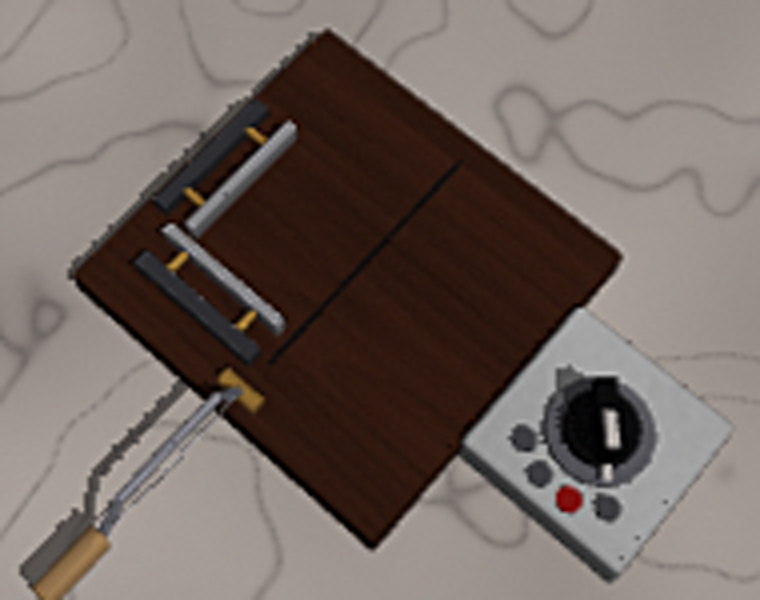

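View pics/ct.png

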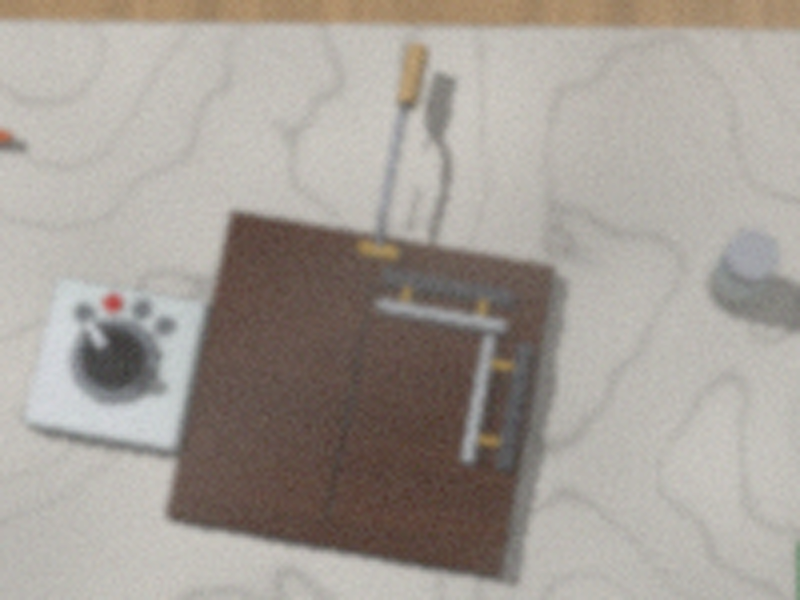

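The crops show four dots, with red second from the pointer, clockwise seen from above, so it is detent 0.5. Red is at scene crop (569,499) and top crop (113,303). The board corners are at (327,30), (622,258), (375,548), (75,275) in scene and (232,212), (555,265), (505,580), (170,518) in top.

Run:
```python
from h import *
S,T=load("scene0"),load("top0")
fs=lambda p:(245+p[0]/4-.375,180+p[1]/4-.375); ft=lambda p:(205+p[0]/4-.375,70+p[1]/4-.375)
C=[(140,130),(140,-130),(-110,-130),(-110,130)]
s=[(375,546),(75,272),(327,30),(622,257)]; t=[(232,212),(555,265),(505,578),(170,517)]
P=[]
for a,b in zip(s,t):
    p,e=tri(ray(S,fs(a)),ray(T,ft(b))); P.append(p[:2]); print(p.round(4),round(e,4),plane(S,fs(a),.025)[:2].round(4),plane(T,ft(b),.025)[:2].round(4))
print("red",tri(ray(S,fs((569,499))),ray(T,ft((113,303)))))
P=np.array([(plane(S,fs(a),.025)[:2]+plane(T,ft(b),.025)[:2])/2 for a,b in zip(s,t)]);Cm=np.array(C)/1000
z=((P-P.mean(0))@[1,1j])@np.conj((Cm-Cm.mean(0))@[1,1j]); yaw=np.angle(z)
R=np.array([[np.cos(yaw),-np.sin(yaw)],[np.sin(yaw),np.cos(yaw)]]); o=P.mean(0)-R@Cm.mean(0)
print("yaw",yaw,"o",o,"res",(P-(Cm@R.T+o)).round(4).tolist())
d=R@[0,.19]+o; r=(plane(S,fs((569,499)),.035)[:2]+plane(T,ft((113,303)),.035)[:2])/2
print("dial",d,"red",r,np.linalg.norm(r-d),"red az",np.arctan2(*(r-d)[::-1]))
for n,c in(("jar",(749,255)),): print(n,plane(T,ft(c),.085))
print("bowl",plane(T,(206,252),.03),"lemon",plane(T,(433,160),.02))
# cheese yaw from yel rects: long axis
for c,q in((S,[[229.5,108.1],[245.4,96.7],[262.,120.],[246.1,131.4]]),(T,[[420.8,237.7],[430.2,218.2],[465.2,234.9],[455.8,254.4]])):
    w=np.array([plane(c,p,.066)[:2] for p in q]); L=(w[2]+w[3]-w[0]-w[1])/2 if c is S else (w[2]+w[3]-w[0]-w[1])/2
    v=(w[2]-w[1]); print("cheese long az",np.arctan2(L[1],L[0]),np.linalg.norm(L),w.mean(0))
```

```text
[0.7762 0.1723 0.0184] 0.0009 [0.7774 0.1734] [0.7739 0.1709]
[ 0.7321 -0.082   0.028 ] 0.0015 [ 0.731  -0.0824] [ 0.7335 -0.0829]
[ 0.487  -0.0438  0.0185] 0.0031 [ 0.4897 -0.0403] [ 0.4869 -0.045 ]
[0.5312 0.2116 0.0181] 0.0028 [0.5338 0.2133] [0.5305 0.2091]
red (array([0.69485263, 0.25809439, 0.03691446]), np.float64(5.65070396829264e-05))
yaw -0.165562409679181 o [0.61728702 0.06697932] res [[-0.0011, 0.0], [-0.0017, 0.0017], [0.0009, 0.0005], [0.0019, -0.0021]]
dial [0.64860037 0.25438122] red [0.69486112 0.25828827] 0.046425449642800765 red az 0.0842569845203385
jar [ 0.72278723 -0.22301077  0.085     ]
bowl [0.36963765 0.32241777 0.03      ] lemon [ 0.66024938 -0.36122589  0.02      ]
cheese long az 1.132875605732089 0.10835277022743253 [ 0.42112261 -0.36940428]
cheese long az -2.01397345422341 0.10914497052559446 [ 0.42117528 -0.36664463]
```

```bash
cat >> h.py <<'E'
from scipy.spatial.transform import Rotation as Ro
def go(s,pos,az):
    "turn and shift in the tool's axes to reach pos, tool down, tool x at azimuth az"
    R=Ro.from_quat(s["eef_rot"]); G=Ro.from_matrix(np.array([[np.cos(az),np.sin(az),0],[np.sin(az),-np.cos(az),0],[0,0,-1]]))
    print("t",s["time"],"rot",(R.inv()*G).as_rotvec().round(4),"shift",R.inv().apply(np.array(pos)-s["ee_pos"]).round(4))
def show(s):
    R=Ro.from_quat(s["eef_rot"]).as_matrix(); print("q",np.round(s["joint_positions"],2),"p",np.round(s["ee_pos"],4),"az",np.arctan2(R[1,0],R[0,0]).round(4),"tilt",R[:2,2].round(4),"F",np.round(s["ft_force"],1),"w",s["width"],s["grip_force"])
E
python3 - <<'E'
from h import *; from bench import *
s=read_state(); show(s); go(s,(.6486,.2544,.22),.584)
E
```

```text
q [ 1.17  0.33 -0.06  1.46  0.02  1.35 -0.09] p [ 0.2292 -0.5811  0.2218] az 0.3758 tilt [-0.0006  0.0012] F [-0.4  0.9 -0.9] w 0.08716250696338056 0.0
t 0.1 rot [-0.0013 -0.     -0.2082] shift [ 0.6967 -0.6232  0.0026]
```

>>> play_rows --increments "0 0 -0.2 0.1 -0.09 0 1; 0 0 -0.2 0.35 -0.31 0 1; 0 0 -0.2 0.35 -0.31 0 1; 0 0 -0.2 0.35 -0.31 0 1; 0 0 -0.2 0.35 -0.31 0 1; 0 0 -0.2 0.35 -0.31 0 1; 0 0 -0.2 0.35 -0.31 0 1; 0 0 -0.2 0.35 -0.31 0 1"

```text
time: 0.9
ee_pos: [0.4109, -0.2228, 0.2225]
eef_rot: [0.959, 0.284, -0.0, 0.0]
ft_force: [0.4, -1.2, 0.3]
width: 0.0866
grip_force: 0.0
```

Run:
```python
from h import *; from bench import *
s=read_state(); show(s); go(s,(.6486,.2544,.22),.584)
```

```text
q [ 0.81  0.01 -0.41  1.84  0.    1.3  -0.59] p [ 0.4109 -0.2228  0.2225] az 0.5756 tilt [-0.0001 -0.0003] F [ 0.4 -1.2  0.3] w 0.08662043714962132 0.0
t 0.9 rot [ 0.0002  0.0003 -0.0084] shift [ 0.4592 -0.2709  0.0023]
```

>>> play_rows --increments "0 0 -0.008 0.3 -0.18 0 1; 0 0 -0.008 0.3 -0.18 0 1; 0 0 -0.008 0.3 -0.18 0 1; 0 0 -0.008 0.3 -0.18 0 1; 0 0 -0.008 0.3 -0.18 0 1; 0 0 -0.008 0.3 -0.18 0 1; 0 0 -0.008 0.3 -0.18 0 1; 0 0 -0.008 0.3 -0.18 0 1"

```text
time: 1.7
ee_pos: [0.5644, 0.0973, 0.2218]
eef_rot: [0.956, 0.292, 0.0, -0.002]
ft_force: [-1.1, -0.9, -0.4]
width: 0.0869
grip_force: 0.0
```

>>> play_rows --increments "0 0 0 0.15 -0.08 0 1; 0 0 0 0.15 -0.08 0 1; 0 0 0 0.15 -0.08 0 1; 0 0 0 0.15 -0.08 0 1; 0 0 0 0.15 -0.08 0 1; 0 0 0 0.15 -0.08 0 1"

```text
time: 2.3
ee_pos: [0.645, 0.2387, 0.2218]
eef_rot: [0.958, 0.288, -0.001, 0.0]
ft_force: [0.4, -1.3, 0.4]
width: 0.0871
grip_force: 0.0
```

Run:
```python
from h import *; from bench import *
s=read_state(); show(s); go(s,(.6486,.2544,.05),.584)
c=camera("wrist"); cv2.imwrite("pics/w1.png",c["color"][:,:,::-1]); np.savez("w1.npz",ee_pos=s["ee_pos"],eef_rot=s["eef_rot"],**c)
print(c["fx"],c["cx"],c["cy"],c["mount"].round(3).tolist())
```

```text
q [ 0.03  0.56 -0.69  1.24  0.35  1.46 -1.61] p [0.645  0.2387 0.2218] az 0.5842 tilt [-0.0011 -0.0006] F [ 0.4 -1.3  0.4] w 0.08708179469555156 0.0
t 2.3 rot [-0.0001  0.0013  0.0002] shift [ 0.0119 -0.0111  0.1718]
350.74429288884494 323.7082700607038 198.4090234882727 [[-0.0, -0.963, -0.269, 0.073], [1.0, -0.0, 0.0, 0.0], [-0.0, -0.269, 0.963, -0.163], [0.0, 0.0, 0.0, 1.0]]
```

View pics/w1.png

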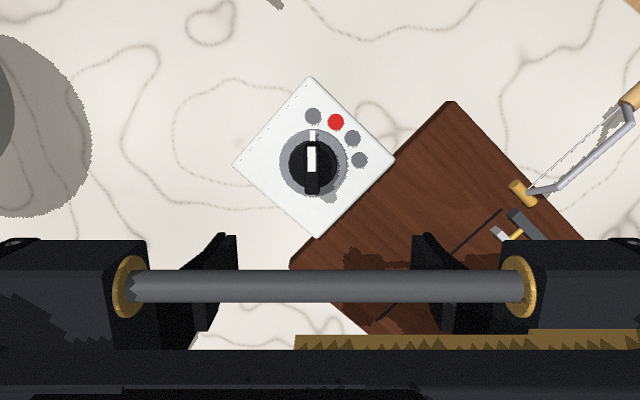

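The wrist view shows the dial bar upright at about (312,162). The dots are at (313,115), red (336,122), (352,138) and (359,160), so red is the next dot clockwise.

```bash
cat >> h.py <<'E'
def wcam(c):
    M=np.eye(4); M[:3,:3]=Ro.from_quat(c["eef_rot"]).as_matrix(); M[:3,3]=c["ee_pos"]
    return dict(c,camera_from_world=np.linalg.inv(M@c["mount"]))
E
python3 - <<'E'
from h import *; from scipy.optimize import least_squares
c=wcam(load("w1")); hsv=cv2.cvtColor(c["color"],cv2.COLOR_RGB2HSV).astype(int); H,s,v=hsv[...,0],hsv[...,1],hsv[...,2]
P=[]
for x,y in((313,115),(336,122),(352,138),(359,160)):
    k=np.zeros(v.shape,bool); k[y-10:y+11,x-10:x+11]=1
    b=blobs(k&((v<170)|(s>110)))[0]; q=plane(c,cen(b),.035); P.append(q[:2]); print(cen(b).round(1),cv2.contourArea(b),q.round(4))
P=np.array(P)
f=least_squares(lambda z:np.hypot(*(P-z).T)-.046,[.6486,.2544]); print("dial",f.x,f.fun.round(4),"az",[np.arctan2(*(p-f.x)[::-1]).round(3) for p in P])
# white pointer line on top of the bar
k=np.zeros(v.shape,bool); k[140:180,300:325]=1
b=blobs(k&(v>170)&(s<60),amin=8)[0]; x,y,w,h=cv2.boundingRect(b);print("pointer",cen(b),x,y,w,h,plane(c,cen(b),.079))
k=np.zeros(v.shape,bool); k[125:200,295:330]=1
b=[q for q in blobs(k&(v<45))][0]; print("black",cv2.boundingRect(b),cv2.contourArea(b))
# red in wrist vs top/scene for height
S=load("scene0"); print("red tri",tri(ray(S,(386.9,304.4)),ray(c,(336,122))))
print("proj bar top centre",proj(c,np.r_[f.x,.079]))
E
```

```text
[312.7 115.8] 194.5 [0.6882 0.2795 0.035 ]
[335.4 121.7] 187.5 [0.6958 0.258  0.035 ]
[352.2 137.9] 187.5 [0.6919 0.2355 0.035 ]
[358.9 159.8] 183.0 [0.6777 0.2175 0.035 ]
dial [0.64987606 0.25413915] [-0.      0.0001 -0.0001  0.    ] az [np.float64(0.584), np.float64(0.084), np.float64(-0.418), np.float64(-0.922)]
pointer [311.17298348 158.86103013] 307 147 9 25 [0.65896157 0.26055928 0.079     ]
black (295, 141, 35, 53) 1499.5
red tri (array([0.69605741, 0.25801631, 0.04109649]), np.float64(0.0005072984418734223))
proj bar top centre [311.68480725 171.34716881]
```

>>> play_rows --increments "0 0 0 0.012 -0.01 0.05 1; 0 0 0 0.012 -0.01 0.1 1; 0 0 0 0.012 -0.01 0.12 1; 0 0 0 0.012 -0.01 0.12 1; 0 0 0 0.012 -0.01 0.12 1"

```text
time: 2.85
ee_pos: [0.6504, 0.2527, 0.1039]
eef_rot: [0.958, 0.287, 0.001, 0.0]
ft_force: [-0.2, -0.5, 1.6]
width: 0.087
grip_force: 0.0
```

Run:
```python
from h import *; from bench import *
s=read_state(); show(s); go(s,(.6499,.2541,.051),.584)
```

```text
q [ 0.    0.66 -0.66  1.35  0.41  1.26 -1.67] p [0.6504 0.2527 0.1039] az 0.5821 tilt [ 0.0012 -0.0001] F [-0.2 -0.5  1.6] w 0.08699009861101129 0.0
t 2.85 rot [ 0.0008 -0.0009 -0.0019] shift [ 0.0003 -0.0015  0.0529]
```

Descend, and close gently on the bar.

>>> play_rows --increments "0 0 0 0 -0.001 0.03 1; 0 0 0 0 -0.001 0.051 1; 0 0 0 0 -0.001 0.051 1; 0 0 0 0 -0.001 0.051 0; 0 0 0 0 -0.001 0.051 0; 0 0 0 0 -0.001 0.051 0; 0 0 0 0 -0.001 0.051 0; 0 0 0 0 -0.001 0.051 0" --grip_force 20

```text
time: 3.65
ee_pos: [0.6494, 0.2549, 0.052]
eef_rot: [0.958, 0.288, 0.0, 0.0]
ft_force: [-0.2, -0.1, 0.5]
width: 0.0549
grip_force: 0.0
```

>>> play_rows --increments "0 0 0 0 0 0 0; 0 0 0 0 0 0 0; 0 0 0 0 0 0 0; 0 0 0 0 0 0 0"

```text
time: 4.05
ee_pos: [0.6492, 0.2548, 0.0515]
eef_rot: [0.958, 0.288, -0.0, 0.0]
ft_force: [-0.2, -0.4, -0.3]
width: 0.023
grip_force: 0.0
```

>>> play_rows --increments "0 0 0 0 0 0 0; 0 0 0 0 0 0 0; 0 0 0 0 0 0 0; 0 0 0 0 0 0 0; 0 0 0.12 0 0 0 0; 0 0 0.25 0 0 0 0; 0 0 0.38 0 0 0 0; 0 0 0.5 0 0 0 0"

```text
time: 4.85
ee_pos: [0.6491, 0.2551, 0.0515]
eef_rot: [0.999, 0.039, 0.0, -0.0]
ft_force: [-0.2, 1.1, -1.7]
width: 0.0138
grip_force: 20.0
```

>>> play_rows --increments "0 0 0.02 0 0 0 0; 0 0 0.02 0 0 0 0; 0 0 0.02 0 0 0 0"

```text
time: 5.15
ee_pos: [0.6491, 0.2551, 0.0515]
eef_rot: [0.999, 0.033, -0.0, -0.0]
ft_force: [0.4, 0.5, -2.5]
width: 0.0138
grip_force: 20.0
```

Run:
```python
from h import *; from bench import *
s=read_state(); show(s); print(s["torque"]); go(s,(.6499,.2541,.051),.084)
```

```text
q [-0.07  0.68 -0.55  1.4   0.37  1.16 -2.17] p [0.6491 0.2551 0.0515] az 0.0668 tilt [-0.0001  0.0004] F [ 0.4  0.5 -2.5] w 0.01377548491212129 19.999867051374167
[ 0.3597074  -0.09449476  0.00871845]
t 5.15 rot [-0.0004  0.0001 -0.0172] shift [0.0008 0.0011 0.0005]
```

>>> play_rows --increments "0 0 -0.015 0 0 0 0; 0 0 -0.015 0 0 0 1; 0 0 -0.015 0 0 0 1; 0 0 -0.015 0 0 0 1; 0 0 -0.015 0 0 0 1; 0 0 -0.015 0 0 -0.04 1; 0 0 -0.015 0 0 -0.09 1; 0 0 -0.015 0 0 -0.14 1"

```text
time: 5.95
ee_pos: [0.6487, 0.2545, 0.1929]
eef_rot: [0.999, 0.039, -0.0, 0.0]
ft_force: [1.0, 0.5, 0.2]
width: 0.062
grip_force: 0.0
```

>>> play_rows --increments "0 0 0 0 0 -0.02 1; 0 0 0 0 0 -0.03 1; 0 0 0 0 0 -0.03 1"

```text
time: 6.25
ee_pos: [0.6495, 0.2549, 0.2222]
eef_rot: [0.999, 0.039, 0.001, -0.0]
ft_force: [-0.4, 0.2, -0.3]
width: 0.0832
grip_force: 0.0
```

Run:
```python
from h import *; from bench import *
s=read_state(); show(s)
c=camera("wrist"); cv2.imwrite("pics/w2.png",c["color"][:,:,::-1]); np.savez("w2.npz",ee_pos=s["ee_pos"],eef_rot=s["eef_rot"],**c)
# cheese grasp above: target
go(s,(.4209,-.369,.20),1.13)
```

```text
q [-0.06  0.56 -0.59  1.21  0.3   1.45 -2.11] p [0.6495 0.2549 0.2222] az 0.0788 tilt [0.0013 0.0003] F [-0.4  0.2 -0.3] w 0.08323546562033207 0.0
t 6.25 rot [ 6.0000e-04 -1.3000e-03 -1.0512e+00] shift [-0.277   0.604   0.0218]
```

View pics/w2.png

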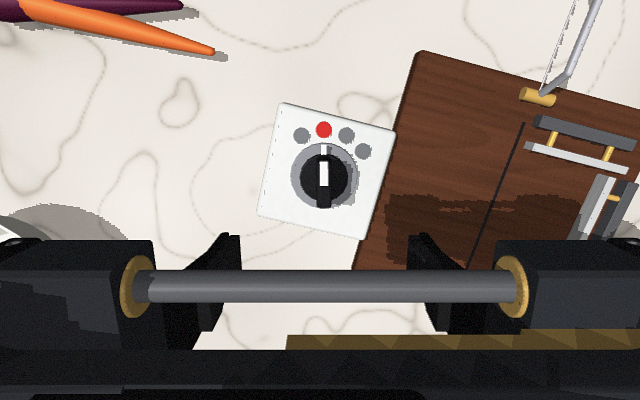

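The pointer at (324,150) now points at the red dot (324,130). Next is the cheese.

>>> play_rows --increments "0 0 -0.52 -0.14 0.30 0 1; 0 0 -0.52 -0.14 0.30 0 1; 0 0 -0.52 -0.14 0.30 0 1; 0 0 -0.52 -0.14 0.30 0 1; 0 0 -0.52 -0.14 0.30 0 1; 0 0 -0.52 -0.14 0.30 0 1; 0 0 -0.52 -0.14 0.30 0 1; 0 0 -0.52 -0.14 0.30 0 1"

```text
time: 7.1
ee_pos: [0.5309, -0.0613, 0.2194]
eef_rot: [0.957, 0.291, -0.002, 0.0]
ft_force: [-0.0, 0.2, -0.2]
width: 0.0865
grip_force: 0.0
```

Run:
```python
from h import *; from bench import *
s=read_state(); show(s); go(s,(.385,-.38,.22),1.13)
```

```text
q [ 0.58  0.19 -0.62  1.68  0.12  1.32 -1.04] p [ 0.5309 -0.0613  0.2194] az 0.5905 tilt [-0.0038 -0.0018] F [-0.   0.2 -0.2] w 0.08652520689419074 0.0
t 7.1 rot [-0.0017  0.0039 -0.5395] shift [-0.2986  0.1835  0.0005]
```

>>> play_rows --increments "0 0 -0.54 -0.28 0.204 0 1; 0 0 -0.54 -0.28 0.204 0 1; 0 0 -0.54 -0.28 0.204 0 1; 0 0 -0.54 -0.28 0.204 0 1; 0 0 -0.54 -0.28 0.204 0 1; 0 0 -0.54 -0.28 0.204 0 1; 0 0 -0.54 -0.28 0.204 0 1; 0 0 -0.54 -0.28 0.204 0 1"

```text
time: 7.9
ee_pos: [0.4137, -0.3856, 0.2192]
eef_rot: [0.844, 0.537, -0.001, -0.001]
ft_force: [-0.4, 0.8, 0.2]
width: 0.087
grip_force: 0.0
```

Run:
```python
from h import *; from bench import *
s=read_state(); show(s)
c=camera("wrist"); cv2.imwrite("pics/w3.png",c["color"][:,:,::-1]); np.savez("w3.npz",ee_pos=s["ee_pos"],eef_rot=s["eef_rot"],**c)
```

```text
q [ 1.03  0.23 -0.42  1.61  0.1   1.32  0.16] p [ 0.4137 -0.3856  0.2192] az 1.1336 tilt [-0.0033  0.0011] F [-0.4  0.8  0.2] w 0.08703486681278606 0.0
```

View pics/w3.png

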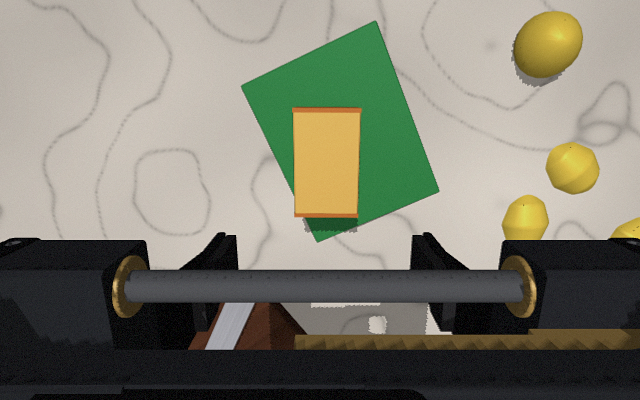

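The cheese's top face spans columns 293–360 and rows 108–217, already nearly in line with the tool.

Run:
```python
from h import *; from bench import *
c=wcam(load("w3")); hsv=cv2.cvtColor(c["color"],cv2.COLOR_RGB2HSV).astype(int); H,s,v=hsv[...,0],hsv[...,1],hsv[...,2]
k=np.zeros(v.shape,bool); k[95:235,280:375]=1
b=blobs(k&(H<=32)&(s>90)&(v>110))[0]; q=cv2.boxPoints(cv2.minAreaRect(b)); print(q.round(1).tolist())
w=np.array([plane(c,p,.066)[:2] for p in q]); print(w.round(4).tolist(),w.mean(0),[np.linalg.norm(w[i]-w[i-1]).round(4) for i in range(4)])
L=w[1]-w[0] if np.linalg.norm(w[1]-w[0])>.08 else w[2]-w[1]; az=np.arctan2(L[1],L[0]); az=az%np.pi; print("az",az)
T=load("top0"); print("height",tri(ray(T,(443.2,236.5)),ray(c,q.mean(0))))
go(read_state(),np.r_[w.mean(0),.031],az)
```

```text
[[292.0, 107.0], [361.0, 107.0], [361.0, 217.0], [292.0, 217.0]]
[[0.4169, -0.3127], [0.4713, -0.3381], [0.4312, -0.4308], [0.3719, -0.4031]] [ 0.42283175 -0.37117206] [np.float64(0.101), np.float64(0.0601), np.float64(0.101), np.float64(0.0654)]
az 1.1620939913958657
height (array([ 0.42214599, -0.37233379,  0.0487465 ]), np.float64(0.0011600786018474655))
t 7.95 rot [-0.0036  0.0007 -0.0305] shift [0.0188 0.0029 0.1879]
```

>>> play_rows --increments "0 0 0 0.019 0.003 0.05 1; 0 0 0 0.019 0.003 0.1 1; 0 0 0 0.019 0.003 0.12 1; 0 0 0 0.019 0.003 0.15 1; 0 0 0 0.019 0.003 0.188 1; 0 0 0 0.019 0.003 0.188 1; 0 0 0 0.019 0.003 0.188 1; 0 0 0 0.019 0.003 0.188 0" --grip_force 35

```text
time: 8.75
ee_pos: [0.4287, -0.3658, 0.0351]
eef_rot: [0.842, 0.539, 0.0, 0.001]
ft_force: [-0.2, -0.5, -0.1]
width: 0.0845
grip_force: 0.0
```

>>> play_rows --increments "0 0 0 0 0 0 0; 0 0 0 0 0 0 0; 0 0 0 0 0 0 0; 0 0 0 0 0 0 0; 0 0 0 0 0 0 0; 0 0 0 0 0 0 0"

```text
time: 9.35
ee_pos: [0.4268, -0.3656, 0.0341]
eef_rot: [0.842, 0.539, -0.001, -0.0]
ft_force: [-4.9, 2.2, 5.9]
width: 0.06
grip_force: 35.0
```

Run:
```python
from h import *; from bench import *
show(read_state())
```

```text
q [ 0.97  0.41 -0.41  1.81  0.2   0.96  0.05] p [ 0.4268 -0.3656  0.0341] az 1.1383 tilt [-0.0015  0.0002] F [-4.9  2.2  5.9] w 0.05996597580102866 34.969430775381625
```

>>> play_rows --increments "0 0 0 0 0 -0.03 0; 0 0 0 0 0 -0.07 0; 0 0 0 0 0 -0.11 0; 0 0 0 0 0 -0.16 0; 0 0 0 0 0 -0.16 0; 0 0 0 0 0 -0.16 0"

```text
time: 9.95
ee_pos: [0.4277, -0.3658, 0.1941]
eef_rot: [0.842, 0.539, 0.0, 0.001]
ft_force: [0.1, 0.1, -6.1]
width: 0.0598
grip_force: 35.0
```

Run:
```python
from h import *; from bench import *
s=read_state(); show(s); go(s,(.6495,.0433,.195),1.405)
```

```text
q [ 1.    0.24 -0.44  1.65  0.11  1.27  0.11] p [ 0.4277 -0.3658  0.1941] az 1.1387 tilt [ 0.001  -0.0012] F [ 0.1  0.1 -6.1] w 0.05976081106645574 34.967073714360595
t 9.95 rot [ 0.0013  0.0009 -0.2663] shift [ 0.4644  0.0301 -0.0012]
```

>>> play_rows --increments "0 0 -0.27 0.02 0.03 0 0; 0 0 -0.27 0.06 0.03 0 0; 0 0 -0.27 0.1 0.03 0 0; 0 0 -0.27 0.14 0.03 0 0; 0 0 -0.27 0.18 0.03 0 0; 0 0 -0.27 0.22 0.03 0 0; 0 0 -0.27 0.26 0.03 0 0; 0 0 -0.27 0.3 0.03 0 0"

```text
time: 10.75
ee_pos: [0.5797, -0.1042, 0.1911]
eef_rot: [0.762, 0.648, -0.001, -0.001]
ft_force: [1.2, 0.4, -5.0]
width: 0.0593
grip_force: 35.0
```

Run:
```python
from h import *; from bench import *
s=read_state(); show(s); go(s,(.6495,.0433,.195),1.405)
```

```text
q [ 0.61  0.34 -0.62  1.57  0.2   1.3  -0.21] p [ 0.5797 -0.1042  0.1911] az 1.4087 tilt [-0.0036  0.0007] F [ 1.2  0.4 -5. ] w 0.05934763011290407 34.965649279765785
t 10.75 rot [-0.0037 -0.0001  0.0037] shift [ 0.1568  0.0451 -0.0041]
```

>>> play_rows --increments "0 0 0 0.04 0.02 0 0; 0 0 0 0.08 0.04 0 0; 0 0 0 0.12 0.045 0 0; 0 0 0 0.155 0.045 0 0; 0 0 0 0.155 0.045 0 0; 0 0 0 0.155 0.045 0 0; 0 0 0 0.155 0.045 0 0"

```text
time: 11.45
ee_pos: [0.6492, 0.0385, 0.1918]
eef_rot: [0.762, 0.647, -0.001, -0.0]
ft_force: [-0.4, -1.0, -4.1]
width: 0.0596
grip_force: 35.0
```

Run:
```python
from h import *; from bench import *
s=read_state(); show(s); go(s,(.6495,.0433,.08),1.405)
a=camera("scene"); t=camera("top"); w=camera("wrist")
for n,c in(("scene2",a),("top2",t)): np.savez(n,**c)
np.savez("w4.npz",ee_pos=s["ee_pos"],eef_rot=s["eef_rot"],**w)
z=lambda c,x,y,g:cv2.resize(np.clip(c["color"][y:y+140,x:x+130]*g,0,255).astype(np.uint8),None,fx=3,fy=3,interpolation=cv2.INTER_CUBIC)
cv2.imwrite("pics/p1.png",np.hstack([z(a,265,160,1.2),z(t,240,90,1.6)])[...,::-1])
```

```text
q [ 0.34  0.48 -0.65  1.4   0.29  1.36 -0.48] p [0.6492 0.0385 0.1918] az 1.4076 tilt [-0.0025 -0.001 ] F [-0.4 -1.  -4.1] w 0.05959833499991333 34.966671732254326
t 11.45 rot [-0.0023  0.0014  0.0026] shift [ 0.005  -0.0002  0.1118]
```

View pics/p1.png

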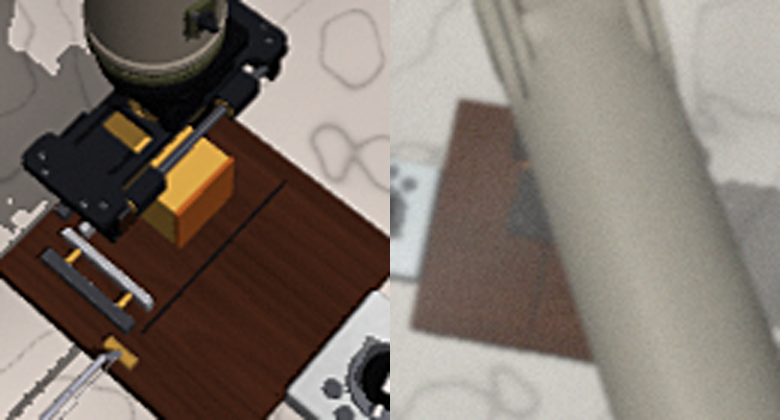

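The scene half shows the cheese level and in line with the fence, clear of both stops; the arm hides them in the top view. I lower it with about 10 mm clearance and feel for the board.

>>> play_rows --increments "0 0 0.002 0.005 0 0.03 0; 0 0 0.002 0.005 0 0.06 0; 0 0 0.002 0.005 0 0.09 0; 0 0 0.002 0.005 0 0.11 0; 0 0 0.002 0.005 0 0.125 0; 0 0 0.002 0.005 0 0.132 0; 0 0 0.002 0.005 0 0.132 0; 0 0 0.002 0.005 0 0.132 0"

```text
time: 12.4
ee_pos: [0.6514, 0.0449, 0.0627]
eef_rot: [0.763, 0.647, 0.001, 0.0]
ft_force: [-0.0, 0.8, -3.9]
width: 0.0594
grip_force: 35.0
```

Run:
```python
from h import *; from bench import *
s=read_state(); show(s); go(s,(.6495,.0433,.053),1.405)
```

```text
q [ 0.31  0.6  -0.61  1.53  0.37  1.13 -0.54] p [0.6514 0.0449 0.0627] az 1.4066 tilt [0.0016 0.0001] F [-0.   0.8 -3.9] w 0.05935374833097578 34.9671814776957
t 12.4 rot [ 0.0016 -0.0003  0.0016] shift [-0.0019 -0.0016  0.0097]
```

>>> play_rows --increments "0 0 0 0 0 0.005 0; 0 0 0 0 0 0.007 0; 0 0 0 0 0 0.007 0"

```text
time: 12.7
ee_pos: [0.6506, 0.0448, 0.0544]
eef_rot: [0.763, 0.647, -0.0, 0.0]
ft_force: [-0.4, 0.3, -4.7]
width: 0.0596
grip_force: 35.0
```

>>> play_rows --increments "0 0 0 0 0 0.001 0; 0 0 0 0 0 0.002 0; 0 0 0 0 0 0.002 0"

```text
time: 13.0
ee_pos: [0.6508, 0.0449, 0.0532]
eef_rot: [0.763, 0.647, 0.0, 0.0]
ft_force: [-1.7, -0.3, 1.8]
width: 0.0596
grip_force: 35.0
```

>>> play_rows --increments "0 0 0 0 0.002 -0.001 0; 0 0 0 0 0.004 -0.001 0; 0 0 0 0 0.006 -0.001 0; 0 0 0 0 0.006 -0.001 0"

```text
time: 13.4
ee_pos: [0.6568, 0.0437, 0.0533]
eef_rot: [0.763, 0.647, -0.0, -0.0]
ft_force: [-0.3, 0.0, -4.4]
width: 0.0596
grip_force: 35.0
```

>>> play_rows --increments "0 0 0 0 0.002 0 0; 0 0 0 0 0.004 0 0; 0 0 0 0 0.004 0 0; 0 0 0 0 0.004 0 0"

```text
time: 13.8
ee_pos: [0.6605, 0.0432, 0.0535]
eef_rot: [0.763, 0.647, -0.0, -0.0]
ft_force: [0.4, 0.2, -4.4]
width: 0.0596
grip_force: 35.0
```

>>> play_rows --increments "0 0 0 0 0.002 0 0; 0 0 0 0 0.003 0 0; 0 0 0 0 0.003 0 0; 0 0 0 0 0.003 0 0"

```text
time: 14.2
ee_pos: [0.6632, 0.0428, 0.0535]
eef_rot: [0.763, 0.647, -0.0, -0.0]
ft_force: [-3.4, 0.4, -3.0]
width: 0.0596
grip_force: 35.0
```

```bash
cat >> h.py <<'E'
def cut(s):
    a=-.1655; R=np.array([[np.cos(a),np.sin(a)],[-np.sin(a),np.cos(a)]])
    print("cutter xy mm",(1000*R@(np.array(s["ee_pos"][:2])-[.618,.0668])).round(1),"F",(R@np.array(s["ft_force"][:2])).round(2))
E
python3 - <<'E'
from h import *; from bench import *
s=read_state(); show(s); cut(s)
E
```

```text
q [ 0.3   0.63 -0.6   1.5   0.38  1.13 -0.54] p [0.6632 0.0428 0.0535] az 1.4069 tilt [-0.0006 -0.0001] F [-3.4  0.4 -3. ] w 0.05957298491203453 34.96122570242733
cutter xy mm [ 48.6 -16.2] F [-3.45 -0.17]
```

Fence contact: 3.4 N at x 48.6 against the expected contact at 45. Now the end stop.

>>> play_rows --increments "0 0 0 -0.003 0 0 0; 0 0 0 -0.006 0 0 0; 0 0 0 -0.009 0 0 0; 0 0 0 -0.009 0 0 0; 0 0 0 -0.009 0 0 0"

```text
time: 14.7
ee_pos: [0.6619, 0.0333, 0.0535]
eef_rot: [0.763, 0.647, -0.0, 0.0]
ft_force: [-3.8, 1.0, -3.8]
width: 0.0597
grip_force: 35.0
```

>>> play_rows --increments "0 0 0 -0.002 0 0 0; 0 0 0 -0.004 0 0 0; 0 0 0 -0.004 0 0 0; 0 0 0 -0.004 0 0 0"

```text
time: 15.1
ee_pos: [0.6613, 0.03, 0.0535]
eef_rot: [0.763, 0.647, -0.0, -0.0]
ft_force: [-3.9, 2.2, -4.9]
width: 0.0594
grip_force: 35.0
```

Run:
```python
from h import *; from bench import *
s=read_state(); show(s); cut(s)
```

```text
q [ 0.32  0.62 -0.6   1.51  0.38  1.13 -0.52] p [0.6613 0.03   0.0535] az 1.4068 tilt [-0.0001 -0.0001] F [-3.9  2.2 -4.9] w 0.05937293867988449 34.951720386743546
cutter xy mm [ 48.8 -29.2] F [-4.21  1.51]
```

>>> play_rows --increments "0 0 0 -0.001 0 0 0; 0 0 0 -0.002 0 0 0; 0 0 0 -0.002 0 0 0; 0 0 0 -0.002 0 0 0"

```text
time: 15.5
ee_pos: [0.6611, 0.0287, 0.0536]
eef_rot: [0.762, 0.647, 0.0, -0.0]
ft_force: [-2.8, 5.1, -3.5]
width: 0.0592
grip_force: 34.9
```

>>> play_rows --increments "0 0 0 -0.001 0 0 0; 0 0 0 -0.002 0 0 0; 0 0 0 -0.002 0 0 0; 0 0 0 -0.002 0 0 0"

```text
time: 15.9
ee_pos: [0.6608, 0.0273, 0.0537]
eef_rot: [0.762, 0.647, 0.001, -0.0]
ft_force: [-2.7, 5.9, -4.3]
width: 0.0601
grip_force: 34.9
```

>>> play_rows --increments "0 0 0 -0.001 0.001 0.0005 0; 0 0 0 -0.001 0.001 0.0005 0; 0 0 0 -0.001 0.001 0.0005 0; 0 0 0 -0.001 0.001 0.0005 0"

```text
time: 16.3
ee_pos: [0.6613, 0.0268, 0.0534]
eef_rot: [0.762, 0.647, 0.001, -0.001]
ft_force: [-5.2, 6.5, -1.0]
width: 0.0596
grip_force: 35.0
```

Run:
```python
from h import *; from bench import *
s=read_state(); show(s); cut(s)
for i in range(4): camera("scene"); cut(read_state())
```

```text
q [ 0.33  0.62 -0.6   1.51  0.37  1.13 -0.51] p [0.6613 0.0268 0.0534] az 1.4081 tilt [-0.0002  0.002 ] F [-5.2  6.5 -1. ] w 0.05962662925124425 34.958600853569806
cutter xy mm [ 49.3 -32.3] F [-6.2   5.56]
cutter xy mm [ 49.3 -32.3] F [-5.87  6.76]
cutter xy mm [ 49.3 -32.3] F [-6.5  7.2]
cutter xy mm [ 49.3 -32.3] F [-6.01  5.91]
cutter xy mm [ 49.3 -32.3] F [-6.55  6.45]
```

Run:
```python
from h import *; from bench import *
s=read_state(); a=camera("scene")
z=lambda c,x,y,g:cv2.resize(np.clip(c["color"][y:y+130,x:x+170]*g,0,255).astype(np.uint8),None,fx=4,fy=4,interpolation=cv2.INTER_CUBIC)
cv2.imwrite("pics/p2.png",z(a,260,190,1.3)[...,::-1])
```

```text
(no output)
```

View pics/p2.png

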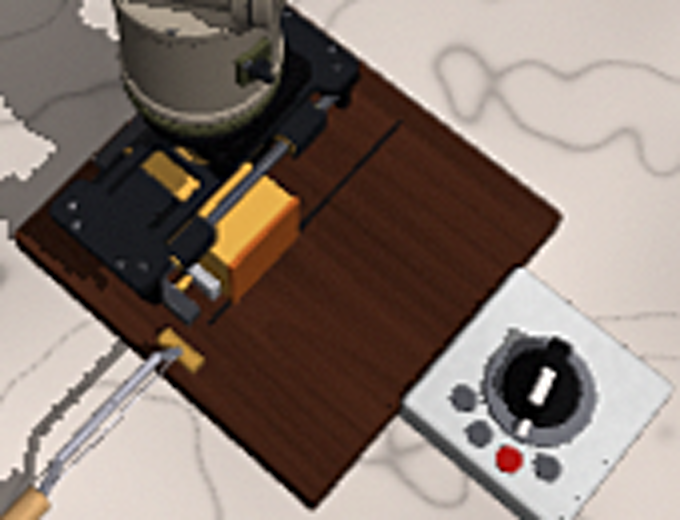

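The scene crop shows the cheese's orange end at about (232,268)–(298,205), past the fence's end at (213,297), with the dial pointer at the red dot (509,460). I check those corners in the cutter frame.

Run:
```python
from h import *
S=load("scene0"); a=-.1655; R=np.array([[np.cos(a),np.sin(a)],[-np.sin(a),np.cos(a)]])
for n,p,z in(("top left",(230,266),.085),("top right",(298,204),.085),("bot right",(299,241),.025),("fence end",(215,298),.043),("groove end",(400,122),.025)):
    print(n,(1000*R@(plane(S,(260+p[0]/4-.375,190+p[1]/4-.375),z)[:2]-[.618,.0668])).round(1))
```

```text
top left [77.   8.3]
top right [19.4 12.4]
bot right [18.6 13.6]
fence end [87.6  3.9]
groove end [-90.8   8.4]
```

>>> play_rows --increments "0 0 0 0 0 0 0; 0 0 0 0 0 0 0; 0 0 0 0 0 0 0; 0 0 0 0 0 0 0; 0 0 0 0 0 0 0; 0 0 0 0 0 0 0; 0 0 0 0 0 0 0; 0 0 0 0 0 0 0"

```text
time: 17.35
ee_pos: [0.6613, 0.0268, 0.0534]
eef_rot: [0.762, 0.647, 0.001, -0.001]
ft_force: [-4.9, 7.8, -2.1]
width: 0.0598
grip_force: 35.0
```

Run:
```python
from h import *; from bench import *
s=read_state(); show(s); cut(s)
if s["grip_force"]>20: print(close_job())
```

```text
q [ 0.33  0.62 -0.6   1.51  0.37  1.13 -0.51] p [0.6613 0.0268 0.0534] az 1.4082 tilt [-0.0002  0.002 ] F [-4.9  7.8 -2.1] w 0.05979785655050381 34.958661776036024
cutter xy mm [ 49.3 -32.3] F [-6.13  6.93]
the job is handed in; nothing more can be done
None
```

I handed the job in at about 17 s with the dial at the red mark and the gripper holding the cheese flat in the corner; the wrist force was about 6 N toward the fence and 7 N toward the end stop, roughly 5 mm of travel each, and no verdict was returned.

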